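# Seat the keyed stage plate in the microscope base

## Task

The black stage plate sits proud on the microscope base because its notch is not over the locating pin. With a fingertip, push the plate round by its thumb peg until the notch meets the pin, then press the plate down until it is fully home, flush with the ring around it, and draw the hand away. Only push and press: do not lift the plate off the base, and leave the jar, the seed cone and the loupe where they stand.

Things in the scene. Friction and masses are not known exactly. Their poses are not given: they have to be found in the camera images.
- scope_base: White microscope base, fixed: block 34 mm high (x -90 to +150, y -100 to +100 mm from the origin) with a round grey ring on it, inner diameter 100, outer 116 mm, ring top 44 mm above the bench, forming a shallow well whose floor is 34 mm above the bench. Origin: on the well's vertical axis at bench height; z up; +x points from the well's centre to the locating pin.
- socket_top (a point): Top centre of the empty pole socket on the base, a white upright tube 44 mm across, 118 mm from the well's axis on the pin's side, top 64 mm above the bench; a small black knob sticks out of its side to 44 mm from its centre. Keep clear of it.
- pin_tip (a point): Locating pin: level steel pin 6 mm thick passing radially through the ring; inside it reaches from 50 to 40 mm from the axis, top 40.5 mm above the bench, just under the raised plate, and blocks it unless the notch is over it. Its outer end (to 74 mm) and a steel saddle on the ring show where it is. This point: on the pin's line, 44 mm from the axis, 34 mm above the bench.
- stage_plate: Loose black round plate, 96 mm across, 10 mm thick, 0.10 to 0.17 kg, level in the well. Origin: centre of its underside; z up; +x points to its notch. At the start its underside is 41, its top 51 mm above the bench; home, 34 and 44 mm. It turns easily either way, any amount, on a stub under its centre (under 1 mm play). The notch starts 45 to 180 degrees from the pin.
- plate_top (a point): Centre of the plate's flat top face, 10 mm above its underside: the place to press. The plate rests on three stiff studs hidden below, which sink 7 mm under about 6 N and stay down when let go; pressed with the notch off the pin, the plate only tips on the pin and the studs sink part way, but it can still be turned.
- notch (a point): The notch: a slot 13 mm wide cut in the plate's rim, from 37 mm radius out to the edge. This point is on its middle line, 44 mm from the plate's centre, at underside height. With the notch over the pin it coincides with pin_tip in plan; there are about 3 mm to spare each side, and the round pin guides it a little.
- thumb_peg (a point): Top centre of the plate's only thumb peg: an upright aluminium post 14 mm in diameter, 16 mm tall above the plate's top, 33 mm from the plate's centre, exactly opposite the notch. Push on its side to turn the plate.
- specimen_jar: Bystander: closed amber jar with white cap, 52 mm across, 75 mm tall, standing on the bench beside the base. Origin: centre of its underside.
- seed_cone: Bystander: brown seed cone, 52 mm across, 58 mm tall, standing on the bench beside the base. Origin: centre of its underside.
- loupe: Bystander: black and steel eyepiece loupe, 40 mm across, 36 mm tall, standing on the bench beside the base. Origin: centre of its underside.
Mind the look-alikes: they are no part of the job. Of the things like the stage_plate, leave any that is yellow; of the rest the larger one is meant.

How it is judged (in metres and radians):
At the end, for the whole second after the job is handed in: The plate lies at rest, level within 2 degrees and down within 2 mm of the well's floor (flush with the ring), centred within 3 mm, its notch within 6 mm of the pin's line; jar, cone and loupe stand upright within 20 mm of where they were (z of stage_plate in the frame of scope_base below 0.036 m and horizontal distance between notch and pin_tip below 0.006 m and horizontal distance between stage_plate and scope_base below 0.003 m and angle between stage_plate's own z axis and vertical below 0.035 rad and linear speed of stage_plate below 0.01 m/s and angular speed of stage_plate below 0.1 rad/s and distance of each of specimen_jar, seed_cone, loupe from where it was at the start of the episode below 0.02 m and angle between each of specimen_jar, seed_cone, loupe's own z axis and vertical below 0.2 rad); the robot touches nothing.
It fails at once if the plate is lifted more than 8 mm above its starting height (z of stage_plate in the frame of scope_base above 0.049 m).
It fails at once if the specimen jar is moved more than 20 mm or knocked over (distance of specimen_jar from where it was at the start of the episode above 0.02 m or angle between specimen_jar's own z axis and vertical above 0.5 rad).
It fails at once if the seed cone is moved more than 20 mm or knocked over (distance of seed_cone from where it was at the start of the episode above 0.02 m or angle between seed_cone's own z axis and vertical above 0.5 rad).
It fails at once if the loupe is moved more than 20 mm or knocked over (distance of loupe from where it was at the start of the episode above 0.02 m or angle between loupe's own z axis and vertical above 0.5 rad).
It also fails if it takes over 72 s, if anything falls off the work surface, if the arm or the gripper's body presses on something with over 40 N, if the wrist force passes 120 N, or if a joint passes its speed limit or range.

## Robot

A 6-joint arm with a two-finger parallel gripper is mounted at the origin on the work surface. World frame = base frame: x ahead of the robot, y to its left, z up, the work surface at z = 0. Lengths are in m, angles in degrees, forces in N, time in s.
With the tool pointing down it reaches from about 0.425 to 0.925 m from the base axis. Payload 12.5 kg.
Tool frame: the origin (TCP) lies midway between the tips of the shut fingers; the grasp point (between the pads) lies 19 mm behind it; z points along the fingers, y is the line along which they close (so a half turn about z gives the same grasp; the last joint's range is limited). The gripper opens to 85 mm and grips with 20 to 120 N. Pads are 22 mm wide; open, the fingers measure 114 mm over their backs; the gripper's body (76 mm by 85 mm) begins 54 mm behind the grasp point. The pads swing forward as they close: fully open they stand 13 mm farther back than shut.
Start: joints at [-71.54, 28.126, 89.318, -0, 62.55, -6.05], TCP at [0.259, -0.569, 0.231] pointing down, gripper open.
Joint ranges: [-177.58, 177.58], [-47.91, 125.51], [2.72, 160], [-65.01, 245.01], [3.68, 167.84], [-153.87, 153.87]. Speed limits (degrees/s): [127.2, 127.2, 159.86, 180, 180, 180].

## Interface

Orientations are given as a 3x3 rotation matrix whose columns are the frame's x, y, z axes.
In Python, from station import readout, optics, hand_in gives the robot as it stands. The module is installed in compiled form; this text tells all that it offers.
- The arm moves only by the tool drive_tool, never from a script. Its argument "series" is a list of rows, each an object with "delta_pos": the shift along the tool's x, y, z in cm, a list of three; "turn": the turn, a rotation vector about the tool's x, y, z in degrees, a list of three; "claw": the finger opening in cm, from 0 to 8.54. A call has 1 to 5 rows; each row shifts and turns the commanded pose from where the row before left it, along the tool's axes as they then stand; what a row does not reach is not made up. A row lasts 1/10 s, in which the tool goes at most 50 mm and 8.59 degrees, less where a joint would pass 70% of its speed; a pose out of reach is approached as far as the arm can. A call with a gripper value outside its range is refused whole. The fingers move at their own pace and stop on an object; the grip force is fixed at half the most. Time passes only in rows, so rows that do not move let the fingers close. It gives the time, the measured TCP pose, the force, the opening and the grip force at its end, in the units of the state.
- readout.state(): the state, without advancing time (a new reading comes with each control period).
- optics.read_camera(name): name is "side" or "top"; returns (picture, depth): 420x560x3 uint8, red, green, blue; 420x560 float32, m along the optical axis (not along the pixel's ray), 0 where there is no reading.
- optics.camera_info(name): a dict with "fx", "fy", "cx", "cy" (pixels), "xyz" and "attitude" of the camera in the world. Camera axes: x right, y down, z forward; pixel columns grow to the right and rows downward; lengths in m; the calibration is good to about 2 mm. A picture is of the moment at which its call begins. camera_info takes no time and is no camera call.
- hand_in(): hands the job in; it is judged then, once.
The state is a dict: "time_s": time; "qpos": joint angles; "joint_vel": joint speeds; "joint_torque": joint torques, N m; "ee_pos": TCP position; "orientation": TCP orientation; "wrist_force": force on the tool from outside, world axes, zero at the start; "moment": the same for the moment, N m; "finger_gap": opening from 0.0 (shut) to 1.0 (fully open); "finger_force": force on a finger pad.
Only numpy, scipy, OpenCV 4.12 (cv2) and the standard library are available. Lean on these libraries where they do the work, as an engineer would, in place of code of your own. Each camera call takes 0.05 s, during which the arm holds its last target. There are 200 camera calls.

## Working session

There is one attempt and no reset: what is moved stays moved. The work goes in short steps, Python scripts to look and compute and a tool call to move; the robot and the scene stay as the last step left them, time stands still between calls to the robot, and variables do not carry over. Pictures are saved under pics/ and viewed, at most 10 in all, crops included, and the job is handed in when it is done.

Besides the shell and the picture viewer there is one more tool, called as a command line: name --argument value ..., lists and objects as JSON in quotes. drive_tool: Moves the arm, as the interface text tells. Its arguments: {"type":"object","properties":{"series":{"type":"array","items":{"type":"object","properties":{"delta_pos":{"type":"array","items":{"type":"number"}},"turn":{"type":"array","items":{"type":"number"}},"claw":{"type":"number"}}}}},"required":["series"]}

```bash
mkdir -p pics
cat > h.py <<'E'
import numpy as np, cv2
from station import readout, optics
def cam(n, f):
    p,d=optics.read_camera(n); cv2.imwrite(f'pics/{f}.png',p[:,:,::-1]); np.save(f'pics/{f}.npy',d); return p,d
def w(n,u,v,z):  # pixel -> world at height z
    c=optics.camera_info(n); R=np.array(c['attitude']); t=np.array(c['xyz'])
    r=R@np.array([(u-c['cx'])/c['fx'],(v-c['cy'])/c['fy'],1]); return t+r*(z-t[2])/r[2]
E
python3 -c "
from h import *
cam('top','t0');cam('side','s0')
for n in('top','side'):print(optics.camera_info(n))
s=readout.state();print(s['time_s'],s['orientation'],s['wrist_force'])"
```

```text
{'fx': 394.6979814579372, 'fy': 394.6979814579372, 'cx': 282.16338395550645, 'cy': 208.26537766082313, 'xyz': array([0.45281027, 0.0286343 , 0.9397372 ]), 'attitude': array([[-0.0216125 , -0.98749766,  0.15614504],
       [-0.99976561,  0.02154649, -0.00211554],
       [-0.00127529, -0.15615417, -0.98773187]])}
{'fx': 495.036764401122, 'fy': 495.036764401122, 'cx': 281.7979428789735, 'cy': 210.35098153852303, 'xyz': array([0.53608032, 0.91440495, 0.62399588]), 'attitude': array([[-0.9980132 , -0.02830166,  0.05629098],
       [-0.06272303,  0.53076052, -0.84519766],
       [-0.00595653, -0.84704916, -0.53148117]])}
0.1 [[ 9.09882075e-01  4.14866854e-01 -3.20760308e-04]
 [ 4.14866966e-01 -9.09881589e-01  9.45331070e-04]
 [ 1.00332629e-04 -9.93212652e-04 -9.99999502e-01]] [-0.30937083  0.42503869 -0.52172189]
```

View pics/t0.png

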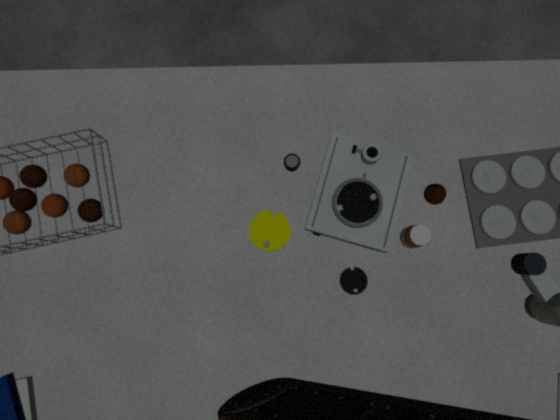

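View pics/s0.png

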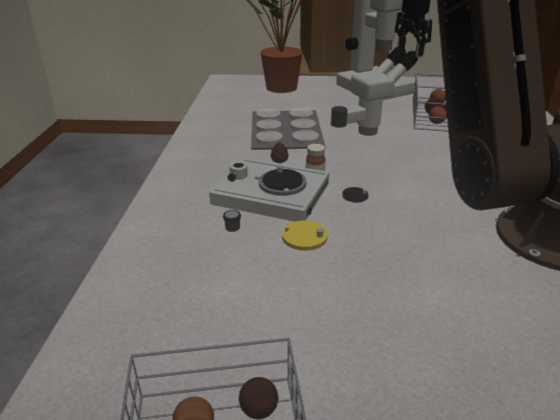

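```bash
python3 -c "
from h import *
a=cv2.imread('pics/t0.png')[130:260,290:450]; b=cv2.imread('pics/s0.png')[140:230,200:340]
a=cv2.resize(a,(640,520),interpolation=2); a=cv2.convertScaleAbs(a,alpha=1.8)
cv2.imwrite('pics/t0c.png',a)"
```

```text
(no output)
```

View pics/t0c.png

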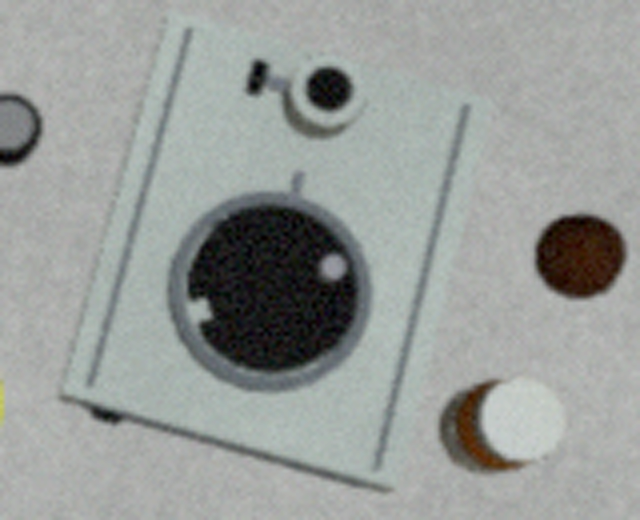

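The enlarged top crop shows the ring centre at about (270,291), pin outer end (298,178), peg top (333,266), notch (201,310), socket top (330,88), jar cap (522,418) and cone (580,255).

```bash
python3 -c "
from h import *
P=dict(ring=(270,291,.044),plate=(273,288,.051),pin=(298,176,.0375),peg=(333,266,.067),notch=(201,310,.051),sock=(330,88,.064),jar=(522,418,.075),cone=(580,255,.04))
Q={k:w('top',290+x/4-.4,130+y/4-.4,z) for k,(x,y,z) in P.items()}
c=Q['ring']
for k,q in Q.items():
  d=q-c;print(k,q.round(4),round(np.hypot(*d[:2]),4),np.degrees(np.arctan2(d[1],d[0])).round(1))
s=readout.state();print(s['ee_pos'],s['qpos'])
"
```

```text
ring [ 0.6044 -0.1461  0.044 ] 0.0 0.0
plate [ 0.605  -0.1465  0.051 ] 0.0007 -40.3
pin [ 0.6736 -0.1673  0.0375] 0.0723 -17.0
peg [ 0.614  -0.1777  0.067 ] 0.0331 -73.2
notch [ 0.5931 -0.1048  0.051 ] 0.0428 105.3
sock [ 0.7185 -0.1827  0.064 ] 0.1198 -17.8
jar [ 0.5255 -0.2746  0.075 ] 0.1508 -121.6
cone [ 0.6224 -0.3277  0.04  ] 0.1825 -84.4
[ 0.25925045 -0.56848429  0.23076823] [-7.15394782e+01  2.81624090e+01  8.93465239e+01 -3.17306738e-04
  6.25482630e+01 -6.05027373e+00]
```

drive_tool --series '[{"delta_pos": [3.4, -1.37, 0], "turn": [0, 0, 0], "claw": 0}, {"delta_pos": [3.4, -1.37, 0], "turn": [0, 0, 0], "claw": 0}, {"delta_pos": [3.4, -1.37, 0], "turn": [0, 0, 0], "claw": 0}, {"delta_pos": [3.4, -1.37, 0], "turn": [0, 0, 0], "claw": 0}, {"delta_pos": [3.4, -1.37, 0], "turn": [0, 0, 0], "claw": 0}]'

```text
time_s: 0.6
ee_pos: [0.3863, -0.4346, 0.2311]
orientation: [[0.91, 0.415, -0.0], [0.415, -0.91, 0.0], [-0.0, -0.0, -1.0]]
wrist_force: [1.0, -0.2, 0.0]
finger_gap: 0.145
finger_force: 0.0
```

drive_tool --series '[{"delta_pos": [3.4, -1.37, 0], "turn": [0, 0, 0], "claw": 0}, {"delta_pos": [3.4, -1.37, 0], "turn": [0, 0, 0], "claw": 0}, {"delta_pos": [3.4, -1.37, 0], "turn": [0, 0, 0], "claw": 0}, {"delta_pos": [3.4, -1.37, 0], "turn": [0, 0, 0], "claw": 0}, {"delta_pos": [3.4, -1.37, 0], "turn": [0, 0, 0], "claw": 0}]'

```text
time_s: 1.1
ee_pos: [0.5127, -0.3017, 0.2311]
orientation: [[0.91, 0.415, -0.0], [0.415, -0.91, 0.0], [-0.0, -0.0, -1.0]]
wrist_force: [-0.4, -0.8, -0.5]
finger_gap: -0.0
finger_force: 0.0
```

drive_tool --series '[{"delta_pos": [3.4, -1.37, 0], "turn": [0, 0, 0], "claw": 0}, {"delta_pos": [3.4, -1.37, 0], "turn": [0, 0, 0], "claw": 0}, {"delta_pos": [3.4, -1.37, 0], "turn": [0, 0, 0], "claw": 0}, {"delta_pos": [3.4, -1.37, 0], "turn": [0, 0, 0], "claw": 0}, {"delta_pos": [3.4, -1.37, 0], "turn": [0, 0, 0], "claw": 0}]'

```text
time_s: 1.6
ee_pos: [0.6389, -0.1688, 0.231]
orientation: [[0.91, 0.415, -0.001], [0.415, -0.91, 0.0], [-0.0, -0.0, -1.0]]
wrist_force: [0.1, -0.8, 0.5]
finger_gap: -0.003
finger_force: 0.0
```

drive_tool --series '[{"delta_pos": [0, 0, 0], "turn": [0, 0, -8.5], "claw": 0}, {"delta_pos": [0, 0, 0], "turn": [0, 0, -8.5], "claw": 0}, {"delta_pos": [0, 0, 0], "turn": [0, 0, -8.5], "claw": 0}, {"delta_pos": [0, 0, 0], "turn": [0, 0, -8.5], "claw": 0}, {"delta_pos": [0, 0, 0], "turn": [0, 0, -8.5], "claw": 0}]'

```text
time_s: 2.1
ee_pos: [0.638, -0.17, 0.2308]
orientation: [[0.385, 0.923, -0.001], [0.923, -0.385, 0.0], [-0.0, -0.001, -1.0]]
wrist_force: [-0.4, 0.1, 1.3]
finger_gap: -0.003
finger_force: 0.0
```

drive_tool --series '[{"delta_pos": [0, 0, 0], "turn": [0, 0, -8.5], "claw": 0}, {"delta_pos": [0, 0, 0], "turn": [0, 0, -8.5], "claw": 0}, {"delta_pos": [0, 0, 0], "turn": [0, 0, -8.5], "claw": 0}, {"delta_pos": [0, 0, 0], "turn": [0, 0, -8.5], "claw": 0}, {"delta_pos": [0, 0, 0], "turn": [0, 0, -8.5], "claw": 0}]'

```text
time_s: 2.6
ee_pos: [0.638, -0.1701, 0.2309]
orientation: [[-0.34, 0.941, -0.001], [0.941, 0.34, 0.0], [0.0, -0.001, -1.0]]
wrist_force: [0.5, -0.0, -0.1]
finger_gap: -0.0
finger_force: 0.0
```

drive_tool --series '[{"delta_pos": [0, 0, 0], "turn": [0, 0, -8.5], "claw": 0}, {"delta_pos": [0, 0, 0], "turn": [0, 0, -8.5], "claw": 0}, {"delta_pos": [0, 0, 0], "turn": [0, 0, -8.5], "claw": 0}, {"delta_pos": [0, 0, 0], "turn": [0, 0, -8.5], "claw": 0}, {"delta_pos": [0, 0, 0], "turn": [0, 0, -8.5], "claw": 0}]'

```text
time_s: 3.1
ee_pos: [0.6379, -0.17, 0.2309]
orientation: [[-0.886, 0.464, -0.001], [0.464, 0.886, 0.0], [0.001, -0.0, -1.0]]
wrist_force: [-0.5, -0.3, 0.3]
finger_gap: -0.002
finger_force: 0.0
```

drive_tool --series '[{"delta_pos": [0, 0, 0], "turn": [0, 0, -8.5], "claw": 0}, {"delta_pos": [0, 0, 0], "turn": [0, 0, -8.5], "claw": 0}, {"delta_pos": [0, 0, 0], "turn": [0, 0, -8.5], "claw": 0}, {"delta_pos": [0, 0, 0], "turn": [0, 0, -8.5], "claw": 0}, {"delta_pos": [0, 0, 0], "turn": [0, 0, -2], "claw": 0}]'

```text
time_s: 3.6
ee_pos: [0.6379, -0.17, 0.2308]
orientation: [[-0.989, -0.145, -0.001], [-0.145, 0.989, 0.0], [0.001, 0.0, -1.0]]
wrist_force: [0.0, 0.1, -0.5]
finger_gap: -0.002
finger_force: 0.0
```

drive_tool --series '[{"delta_pos": [0, 0, 4], "turn": [0, 0, -8], "claw": 0}, {"delta_pos": [0, 0, 4], "turn": [0, 0, 0], "claw": 0}, {"delta_pos": [0, 0, 4], "turn": [0, 0, 0], "claw": 0}, {"delta_pos": [0, 0, 3], "turn": [0, 0, 0], "claw": 0}, {"delta_pos": [0, 0, 2], "turn": [0, 0, 0], "claw": 0}]'

```text
time_s: 4.1
ee_pos: [0.6371, -0.1698, 0.0584]
orientation: [[-0.961, -0.276, -0.003], [-0.276, 0.961, 0.001], [0.003, 0.002, -1.0]]
wrist_force: [0.1, 0.1, -0.3]
finger_gap: -0.002
finger_force: 0.0
```

```bash
python3 -c "
from h import *
p,_=cam('side','s1');a=cv2.resize(p[120:225,200:340,::-1],(720,540),interpolation=2);cv2.imwrite('pics/s1c.png',cv2.convertScaleAbs(a,alpha=1.6))
s=readout.state();print(s['ee_pos'],s['orientation'][:,0],s['wrist_force'])"
```

```text
[ 0.63613609 -0.16945021  0.05598073] [-0.96121967 -0.27573368  0.00526186] [-0.97255836  0.13339331 -2.83718041]
```

View pics/s1c.png

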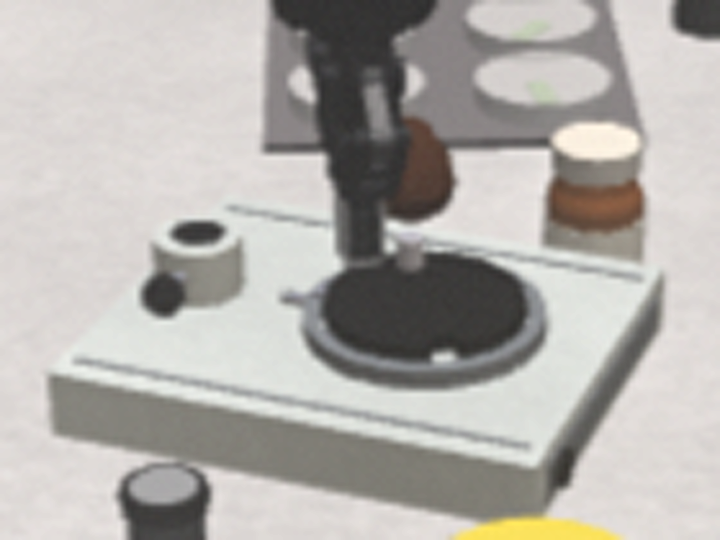

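The closed fingertip stands at about (360,250), just left of the peg at (410,250), clear of socket and pin. I'll make contact next and then follow the arc.

drive_tool --series '[{"delta_pos": [0, 0, 0], "turn": [0, 0, 0], "claw": 0}, {"delta_pos": [0.25, -0.2, 0], "turn": [0, 0, 0], "claw": 0}, {"delta_pos": [0.25, 0, 0], "turn": [0, 0, 0], "claw": 0}, {"delta_pos": [0, 0, 0], "turn": [0, 0, 0], "claw": 0}]'

```text
time_s: 4.55
ee_pos: [0.6339, -0.1738, 0.0626]
orientation: [[-0.961, -0.276, 0.001], [-0.276, 0.961, -0.001], [-0.001, -0.001, -1.0]]
wrist_force: [1.1, -0.4, 0.1]
finger_gap: -0.001
finger_force: 0.0
```

drive_tool --series '[{"delta_pos": [0, 0, 0.3], "turn": [0, 0, 0], "claw": 0}, {"delta_pos": [0.1, 0, 0.3], "turn": [0, 0, 0], "claw": 0}, {"delta_pos": [0.29, -0.14, 0], "turn": [0, 0, 5], "claw": 0}, {"delta_pos": [0.29, -0.14, 0], "turn": [0, 0, 5], "claw": 0}, {"delta_pos": [0.29, -0.14, 0], "turn": [0, 0, 5], "claw": 0}]'

```text
time_s: 5.05
ee_pos: [0.6252, -0.1796, 0.0551]
orientation: [[-1.0, -0.014, 0.0], [-0.014, 1.0, -0.0], [-0.0, -0.0, -1.0]]
wrist_force: [1.7, 0.0, 0.7]
finger_gap: -0.001
finger_force: 0.4
```

```bash
cat > st.py <<'E'
from h import *
s=readout.state(); c=np.array([.6047,-.1463]); x=np.array(s['orientation'])[:2,0]
d=s['ee_pos'][:2]-c; R=np.array(s['orientation'])
print('ee',s['ee_pos'].round(4),'yaw',np.degrees(np.arctan2(x[1],x[0]))%360,'rel in tool mm',(1e3*(R[:2,:2].T@d)).round(1),'F',np.round(s['wrist_force'],1))
E
python3 st.py
```

```text
ee [ 0.6252 -0.1796  0.0551] yaw 180.81037234678845 rel in tool mm [-20.  -33.6] F [1.7 0.  0.7]
```

drive_tool --series '[{"delta_pos": [0.3, -0.15, 0], "turn": [0, 0, 5], "claw": 0}, {"delta_pos": [0.3, -0.15, 0], "turn": [0, 0, 5], "claw": 0}, {"delta_pos": [0.3, -0.15, 0], "turn": [0, 0, 5], "claw": 0}, {"delta_pos": [0.3, -0.15, 0], "turn": [0, 0, 5], "claw": 0}, {"delta_pos": [0.3, -0.15, 0], "turn": [0, 0, 5], "claw": 0}]'

```text
time_s: 5.55
ee_pos: [0.6093, -0.1846, 0.0552]
orientation: [[-0.912, 0.41, 0.0], [0.41, 0.912, -0.0], [-0.0, -0.0, -1.0]]
wrist_force: [0.4, -0.9, 0.8]
finger_gap: -0.002
finger_force: 0.3
```

drive_tool --series '[{"delta_pos": [0.3, -0.15, 0], "turn": [0, 0, 5], "claw": 0}, {"delta_pos": [0.3, -0.15, 0], "turn": [0, 0, 5], "claw": 0}, {"delta_pos": [0.3, -0.15, 0], "turn": [0, 0, 5], "claw": 0}, {"delta_pos": [0.3, -0.15, 0], "turn": [0, 0, 5], "claw": 0}, {"delta_pos": [0.3, -0.15, 0], "turn": [0, 0, 5], "claw": 0}]'

```text
time_s: 6.05
ee_pos: [0.5927, -0.1825, 0.0552]
orientation: [[-0.653, 0.757, 0.0], [0.757, 0.653, -0.0], [-0.0, 0.0, -1.0]]
wrist_force: [0.6, -0.7, 0.7]
finger_gap: -0.002
finger_force: 0.4
```

```bash
python3 st.py
```

```text
ee [ 0.5927 -0.1825  0.0552] yaw 130.80576085375424 rel in tool mm [-19.6 -32.7] F [ 0.6 -0.7  0.7]
```

drive_tool --series '[{"delta_pos": [0.3, -0.15, 0], "turn": [0, 0, 5], "claw": 0}, {"delta_pos": [0.3, -0.15, 0], "turn": [0, 0, 5], "claw": 0}, {"delta_pos": [0.3, -0.15, 0], "turn": [0, 0, 5], "claw": 0}, {"delta_pos": [0.3, -0.15, 0], "turn": [0, 0, 5], "claw": 0}, {"delta_pos": [0.3, -0.15, 0], "turn": [0, 0, 5], "claw": 0}]'

```text
time_s: 6.55
ee_pos: [0.5786, -0.1734, 0.0552]
orientation: [[-0.272, 0.962, 0.0], [0.962, 0.272, -0.0], [-0.0, 0.0, -1.0]]
wrist_force: [0.2, -1.2, -0.1]
finger_gap: 0.006
finger_force: 0.3
```

drive_tool --series '[{"delta_pos": [0.3, -0.15, 0], "turn": [0, 0, 5], "claw": 0}, {"delta_pos": [0.3, -0.15, 0], "turn": [0, 0, 5], "claw": 0}, {"delta_pos": [0.3, -0.15, 0], "turn": [0, 0, 5], "claw": 0}, {"delta_pos": [0.3, -0.15, 0], "turn": [0, 0, 5], "claw": 0}, {"delta_pos": [0, 0, 0], "turn": [0, 0, 0], "claw": 0}]'

```text
time_s: 7.05
ee_pos: [0.5709, -0.1622, 0.0552]
orientation: [[0.071, 0.998, -0.0], [0.998, -0.071, 0.0], [0.0, -0.0, -1.0]]
wrist_force: [-0.1, -0.3, -0.4]
finger_gap: -0.002
finger_force: 0.0
```

```bash
python3 st.py; python3 -c "
from h import *
p,_=cam('side','s2');a=cv2.resize(p[150:220,230:323,::-1],(744,560),interpolation=2);a=cv2.convertScaleAbs(a,alpha=1.6)
q,_=cam('top','t2');cv2.imwrite('pics/s2c.png',a)
"
```

```text
ee [ 0.5709 -0.1622  0.0552] yaw 85.95351952165441 rel in tool mm [-18.3 -32.6] F [-0.1 -0.3 -0.4]
```

View pics/s2c.png

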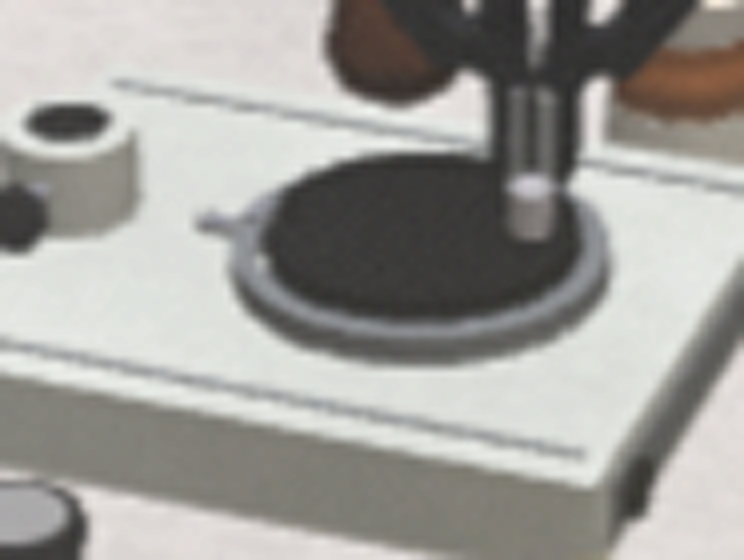

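The side crop shows the peg top at (530,188) in contact with the fingertip. The notch is at (262,262), just short of the pin line, whose outer end is at (203,222).

```bash
python3 -c "
from h import *
f=lambda x,y,z:w('side',230+x/8-.44,150+y/8-.44,z)[:2]
r=f(420,254,.044) # ring outer ellipse centre approx
peg=f(530,188,.067);pin=f(203,222,.0375);n=f(262,262,.051);c=np.array([.6047,-.1463])
for k,q in dict(ring=r,peg=peg,pin=pin,notch=n).items():
  d=q-c;print(k,q,np.hypot(*d),np.degrees(np.arctan2(d[1],d[0])))
d=peg-pin;print(np.degrees(np.arctan2(d[1],d[0])))
"
```

```text
ring [ 0.60520772 -0.14059127] 0.005731261904926457 84.91760650291138
peg [ 0.57200453 -0.14157237] 0.03303549980912512 171.7722912405663
pin [ 0.67489605 -0.16958498] 0.07395725375017348 -18.351379503279777
notch [ 0.65130709 -0.12044242] 0.0532994818311619 29.02148147265263
164.77013403269578
```

drive_tool --series '[{"delta_pos": [0.12, -0.06, 0], "turn": [0, 0, 2.4], "claw": 0}, {"delta_pos": [0.12, -0.06, 0], "turn": [0, 0, 2.4], "claw": 0}, {"delta_pos": [0.12, -0.06, 0], "turn": [0, 0, 2.4], "claw": 0}, {"delta_pos": [0.12, -0.06, 0], "turn": [0, 0, 2.4], "claw": 0}, {"delta_pos": [0.12, -0.06, 0], "turn": [0, 0, 2.4], "claw": 0}]'

```text
time_s: 7.65
ee_pos: [0.5691, -0.1563, 0.0553]
orientation: [[0.275, 0.961, 0.0], [0.961, -0.275, -0.0], [-0.0, 0.0, -1.0]]
wrist_force: [-1.0, -0.3, 0.5]
finger_gap: -0.004
finger_force: 0.4
```

```bash
python3 st.py; python3 -c "
from h import *
p,_=cam('side','s3');a=cv2.resize(p[150:220,230:323,::-1],(744,560),interpolation=2);a=cv2.convertScaleAbs(a,alpha=1.8)
q,_=cam('top','t3');cv2.imwrite('pics/s3c.png',a)
"
```

```text
ee [ 0.5691 -0.1563  0.0553] yaw 74.04403443804306 rel in tool mm [-19.4 -31.5] F [-1.  -0.3  0.5]
```

View pics/s3c.png

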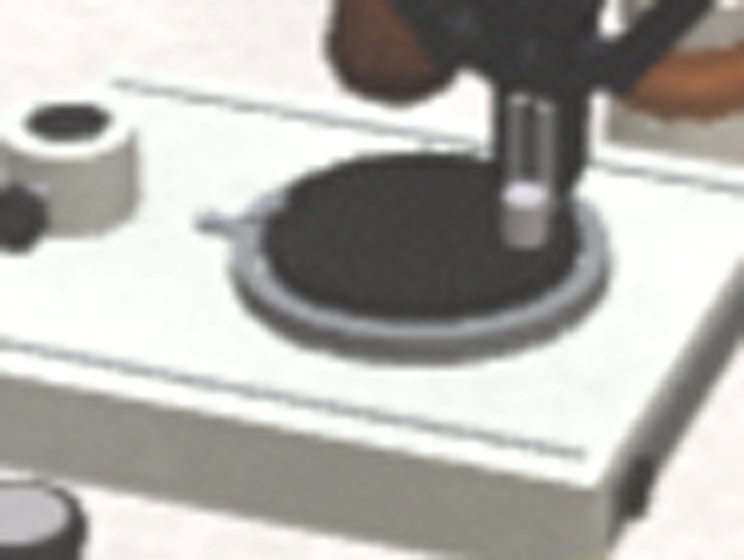

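The notch now shows at (260,252), about on the pin line, with the peg top at (524,196). I'll back off and look from above.

drive_tool --series '[{"delta_pos": [-1, 0, 0], "turn": [0, 0, 0], "claw": 0}, {"delta_pos": [0, 0, -3], "turn": [0, 0, 0], "claw": 0}, {"delta_pos": [0, 0, -5], "turn": [0, 0, 0], "claw": 0}, {"delta_pos": [0, 0, -5], "turn": [0, 0, 0], "claw": 0}, {"delta_pos": [-4, 0, 0], "turn": [0, 0, 0], "claw": 0}]'

```text
time_s: 8.25
ee_pos: [0.5579, -0.2035, 0.1918]
orientation: [[0.27, 0.963, 0.009], [0.963, -0.27, -0.004], [-0.001, 0.01, -1.0]]
wrist_force: [0.1, -0.2, -1.2]
finger_gap: -0.0
finger_force: 0.0
```

drive_tool --series '[{"delta_pos": [-4, 0, 0], "turn": [0, 0, 0], "claw": 0}, {"delta_pos": [-4, 0, 0], "turn": [0, 0, 0], "claw": 0}, {"delta_pos": [-4, 0, 0], "turn": [0, 0, 0], "claw": 0}, {"delta_pos": [0, 0, 0], "turn": [0, 0, 0], "claw": 0}]'

```text
time_s: 8.65
ee_pos: [0.5206, -0.3243, 0.1852]
orientation: [[0.278, 0.961, 0.0], [0.961, -0.278, -0.001], [-0.001, 0.001, -1.0]]
wrist_force: [-1.0, 0.5, -0.6]
finger_gap: 0.0
finger_force: 0.0
```

```bash
python3 st.py; python3 -c "
from h import *
p=np.mean([cam('top','t4')[0].astype(float) for _ in range(4)],0).astype(np.uint8)
a=cv2.resize(p[160:235,320:400,::-1],(640,600),interpolation=2);cv2.imwrite('pics/t4c.png',cv2.convertScaleAbs(a,alpha=1.8))
"
```

```text
ee [ 0.5206 -0.3243  0.1852] yaw 73.88383797947012 rel in tool mm [-194.3  -31.4] F [-1.   0.5 -0.6]
```

View pics/t4c.png

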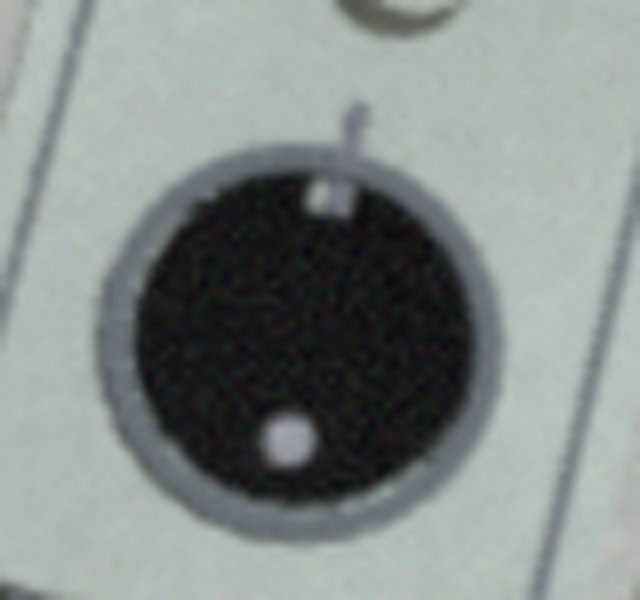

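```bash
python3 -c "
from h import *
f=lambda x,y,z:w('top',320+x/8-.44,160+y/8-.44,z)[:2]
an=lambda a,b:np.degrees(np.arctan2(*(a-b)[::-1]))
ring=f(301,343,.044);plate=f(305,337,.051);peg=f(289,439,.067);n=f(330,198,.051);pin=f(358,105,.0395);pi=f(342,200,.0395);sock=None
print('c',ring,plate,'peg',peg,np.hypot(*(peg-ring)),an(peg,ring)-180,an(n,peg),an(n,ring),'pin',an(pin,ring),an(pin,pi),an(pi,ring))
"
```

```text
c [ 0.60423195 -0.14626851] [ 0.60476133 -0.14613287] peg [ 0.57325397 -0.13703615] 0.032324472010689685 -16.59561063245488 -14.334681961495875 -12.591919145404084 pin -16.60399054790681 -12.352229733584165 -19.321859884361928
```

The top crop shows the notch centred at (330,198), with the pin hugging its right side at (342,200). The plate is roughly 4° short, so I'll nudge it that much further clockwise.

drive_tool --series '[{"delta_pos": [0, 0, 0], "turn": [0, 0, 3.9], "claw": 0}, {"delta_pos": [4.1, -0.33, 0], "turn": [0, 0, 0], "claw": 0}, {"delta_pos": [4.1, -0.33, 0], "turn": [0, 0, 0], "claw": 0}, {"delta_pos": [4.1, -0.33, 0], "turn": [0, 0, 0], "claw": 0}, {"delta_pos": [4.1, -0.33, 0], "turn": [0, 0, 0], "claw": 0}]'

```text
time_s: 9.35
ee_pos: [0.5659, -0.1581, 0.1855]
orientation: [[0.338, 0.941, 0.0], [0.941, -0.338, -0.0], [0.0, 0.0, -1.0]]
wrist_force: [0.7, -0.5, -0.1]
finger_gap: 0.0
finger_force: 0.0
```

drive_tool --series '[{"delta_pos": [0, 0, 4], "turn": [0, 0, 0], "claw": 0}, {"delta_pos": [0, 0, 4], "turn": [0, 0, 0], "claw": 0}, {"delta_pos": [0, 0, 3], "turn": [0, 0, 0], "claw": 0}, {"delta_pos": [0, 0, 1], "turn": [0, 0, 0], "claw": 0}, {"delta_pos": [0, 0, 0.5], "turn": [0, 0, 0], "claw": 0}]'

```text
time_s: 9.85
ee_pos: [0.5656, -0.1601, 0.0598]
orientation: [[0.339, 0.941, -0.001], [0.941, -0.339, 0.0], [0.0, -0.001, -1.0]]
wrist_force: [-0.1, -0.1, -0.1]
finger_gap: 0.001
finger_force: 0.0
```

drive_tool --series '[{"delta_pos": [0, 0, 0], "turn": [0, 0, 0], "claw": 0}, {"delta_pos": [0, 0, 0], "turn": [0, 0, 0], "claw": 0}]'

```text
time_s: 10.05
ee_pos: [0.5662, -0.161, 0.0617]
orientation: [[0.34, 0.94, 0.002], [0.94, -0.34, -0.001], [-0.0, 0.002, -1.0]]
wrist_force: [-0.2, -0.2, -0.7]
finger_gap: 0.001
finger_force: 0.0
```

```bash
python3 st.py
```

```text
ee [ 0.5662 -0.161   0.0617] yaw 70.12372866643716 rel in tool mm [-26.9 -31.2] F [-0.2 -0.2 -0.7]
```

drive_tool --series '[{"delta_pos": [0, 0, 0.6], "turn": [0, 0, 0], "claw": 0}, {"delta_pos": [0.3, 0, 0], "turn": [0, 0, 0], "claw": 0}, {"delta_pos": [0.2, 0, 0], "turn": [0, 0, 0], "claw": 0}, {"delta_pos": [0.15, 0, 0], "turn": [0, 0, 0], "claw": 0}, {"delta_pos": [0.15, 0, 0], "turn": [0, 0, 0], "claw": 0}]'

```text
time_s: 10.55
ee_pos: [0.5683, -0.1532, 0.0544]
orientation: [[0.34, 0.94, 0.0], [0.94, -0.34, -0.0], [-0.0, 0.0, -1.0]]
wrist_force: [-0.9, -0.5, 0.7]
finger_gap: -0.0
finger_force: 0.4
```

```bash
python3 st.py
```

```text
ee [ 0.5683 -0.1532  0.0544] yaw 70.12172575263982 rel in tool mm [-18.9 -31.9] F [-0.9 -0.5  0.7]
```

drive_tool --series '[{"delta_pos": [-1.2, 0, 0], "turn": [0, 0, 0], "claw": 0}, {"delta_pos": [0, 0, 0], "turn": [0, 0, 0], "claw": 0}, {"delta_pos": [0, 0, -3.5], "turn": [0, 0, 0], "claw": 0}, {"delta_pos": [0, 0, 0], "turn": [0, 0, 0], "claw": 0}, {"delta_pos": [3.1, 3.2, 0], "turn": [0, 0, 0], "claw": 0}]'

```text
time_s: 11.05
ee_pos: [0.6028, -0.1481, 0.0902]
orientation: [[0.344, 0.939, -0.001], [0.939, -0.344, -0.0], [-0.0, -0.001, -1.0]]
wrist_force: [0.8, -1.8, -1.3]
finger_gap: -0.0
finger_force: 0.0
```

drive_tool --series '[{"delta_pos": [0, 0, 0], "turn": [0, 0, 0], "claw": 0}, {"delta_pos": [0, 0, 1.5], "turn": [0, 0, 0], "claw": 0}, {"delta_pos": [0, 0, 1.2], "turn": [0, 0, 0], "claw": 0}, {"delta_pos": [0, 0, 0], "turn": [0, 0, 0], "claw": 0}, {"delta_pos": [0, 0, 0], "turn": [0, 0, 0], "claw": 0}]'

```text
time_s: 11.55
ee_pos: [0.6042, -0.1466, 0.0615]
orientation: [[0.341, 0.94, -0.002], [0.94, -0.341, 0.0], [-0.0, -0.002, -1.0]]
wrist_force: [1.1, -0.2, 0.8]
finger_gap: 0.006
finger_force: 0.0
```

```bash
python3 st.py
```

```text
ee [ 0.6042 -0.1466  0.0615] yaw 70.07542042866497 rel in tool mm [-0.5 -0.4] F [ 1.1 -0.2  0.8]
```

drive_tool --series '[{"delta_pos": [0, 0, 0.8], "turn": [0, 0, 0], "claw": 0}, {"delta_pos": [0, 0, 0.3], "turn": [0, 0, 0], "claw": 0}, {"delta_pos": [0, 0, 0.2], "turn": [0, 0, 0], "claw": 0}, {"delta_pos": [0, 0, 0], "turn": [0, 0, 0], "claw": 0}]'

```text
time_s: 11.95
ee_pos: [0.6048, -0.1464, 0.0492]
orientation: [[0.34, 0.94, 0.0], [0.94, -0.34, -0.0], [-0.0, 0.0, -1.0]]
wrist_force: [0.4, 0.3, -0.1]
finger_gap: 0.002
finger_force: 0.0
```

drive_tool --series '[{"delta_pos": [0, 0, 0.1], "turn": [0, 0, 0], "claw": 0}, {"delta_pos": [0, 0, 0.1], "turn": [0, 0, 0], "claw": 0}, {"delta_pos": [0, 0, 0], "turn": [0, 0, 0], "claw": 0}]'

```text
time_s: 12.25
ee_pos: [0.6049, -0.1464, 0.0475]
orientation: [[0.34, 0.94, 0.0], [0.94, -0.34, -0.0], [-0.0, 0.0, -1.0]]
wrist_force: [-1.2, -1.2, 2.3]
finger_gap: 0.003
finger_force: 1.9
```

drive_tool --series '[{"delta_pos": [0, 0, 0.1], "turn": [0, 0, 0], "claw": 0}, {"delta_pos": [0, 0, 0.1], "turn": [0, 0, 0], "claw": 0}, {"delta_pos": [0, 0, 0], "turn": [0, 0, 0], "claw": 0}]'

```text
time_s: 12.55
ee_pos: [0.6049, -0.1464, 0.0454]
orientation: [[0.34, 0.94, 0.0], [0.94, -0.34, -0.0], [-0.0, 0.0, -1.0]]
wrist_force: [-1.4, -1.1, 4.9]
finger_gap: -0.001
finger_force: 1.9
```

drive_tool --series '[{"delta_pos": [0, 0, 0.1], "turn": [0, 0, 0], "claw": 0}, {"delta_pos": [0, 0, 0.1], "turn": [0, 0, 0], "claw": 0}, {"delta_pos": [0, 0, 0], "turn": [0, 0, 0], "claw": 0}]'

```text
time_s: 12.85
ee_pos: [0.605, -0.1464, 0.0441]
orientation: [[0.34, 0.94, 0.001], [0.94, -0.34, -0.0], [-0.0, 0.001, -1.0]]
wrist_force: [-3.7, 0.4, 11.5]
finger_gap: 0.002
finger_force: 5.8
```

drive_tool --series '[{"delta_pos": [0, 0, 0.1], "turn": [0, 0, 0], "claw": 0}, {"delta_pos": [0, 0, 0], "turn": [0, 0, 0], "claw": 0}]'

```text
time_s: 13.05
ee_pos: [0.605, -0.1464, 0.044]
orientation: [[0.34, 0.94, 0.001], [0.94, -0.34, -0.001], [-0.0, 0.001, -1.0]]
wrist_force: [-6.0, 0.5, 20.8]
finger_gap: 0.004
finger_force: 10.7
```

Hard stop at 44 mm with 21 N, so the plate looks home. I'll withdraw and check.

drive_tool --series '[{"delta_pos": [0, 0, -1], "turn": [0, 0, 0], "claw": 0}, {"delta_pos": [0, 0, -4], "turn": [0, 0, 0], "claw": 0}, {"delta_pos": [0, 0, -5], "turn": [0, 0, 0], "claw": 0}, {"delta_pos": [0, 0, -4], "turn": [0, 0, 0], "claw": 0}, {"delta_pos": [-4, 0, 0], "turn": [0, 0, 0], "claw": 0}]'

```text
time_s: 13.55
ee_pos: [0.5941, -0.1822, 0.1881]
orientation: [[0.336, 0.942, 0.009], [0.942, -0.336, -0.003], [0.0, 0.009, -1.0]]
wrist_force: [0.7, -0.5, -0.3]
finger_gap: 0.003
finger_force: 0.0
```

drive_tool --series '[{"delta_pos": [-4, 0, 0], "turn": [0, 0, 0], "claw": 0}, {"delta_pos": [-4, 0, 0], "turn": [0, 0, 0], "claw": 0}, {"delta_pos": [-4, 0, 0], "turn": [0, 0, 0], "claw": 0}, {"delta_pos": [-3, 0, 0], "turn": [0, 0, 0], "claw": 0}, {"delta_pos": [0, 0, 0], "turn": [0, 0, 0], "claw": 0}]'

```text
time_s: 14.05
ee_pos: [0.539, -0.3282, 0.1821]
orientation: [[0.344, 0.939, 0.0], [0.939, -0.344, -0.001], [-0.0, 0.0, -1.0]]
wrist_force: [0.7, -0.2, -0.3]
finger_gap: -0.005
finger_force: 0.0
```

```bash
python3 -c "
from h import *
T=[cam('top','t5') for _ in range(8)];S=[cam('side','s5') for _ in range(4)]
p=np.mean([t[0].astype(float) for t in T],0).astype(np.uint8);q=np.mean([t[0].astype(float) for t in S],0).astype(np.uint8)
a=cv2.resize(p[165:235,322:392,::-1],(400,400),interpolation=2);b=cv2.resize(q[150:220,230:300,::-1],(400,400),interpolation=2)
cv2.imwrite('pics/c5.png',cv2.convertScaleAbs(np.hstack([a,b]),alpha=1.8))
d=np.median([t[1] for t in T],0);c=optics.camera_info('top');R=np.array(c['attitude'])
v,u=np.mgrid[0:420,0:560];P=np.stack([(u-c['cx'])/c['fx']*d,(v-c['cy'])/c['fy']*d,d],-1)@R.T+c['xyz']
r=np.hypot(P[...,0]-.6047,P[...,1]+.1463);th=np.degrees(np.arctan2(P[...,1]+.1463,P[...,0]-.6047))
m=(r<.042)&(P[...,2]<.05)&(P[...,2]>.04)
A=np.c_[P[m][:,:2]-[.6047,-.1463],np.ones(m.sum())];k=np.linalg.lstsq(A,P[m][:,2],rcond=None)[0]
rg=(r>.052)&(r<.056);bs=(r>.064)&(r<.075)
print('plate z',k[2],'tilt deg',np.degrees(k[:2]),'ring',np.median(P[rg][:,2]),'base',np.median(P[bs][:,2]),m.sum())
"
```

```text
plate z 0.04421237374567776 tilt deg [-0.07149173  0.09448755] ring 0.04419259664416708 base 0.03418289430079757 990
```

View pics/c5.png

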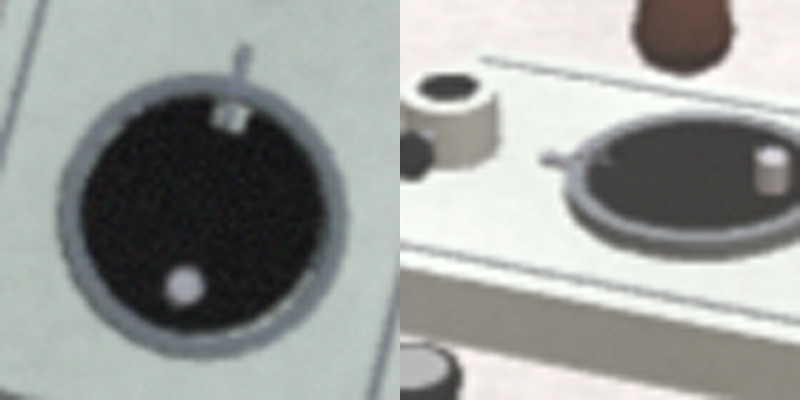

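The plate is flush: its top and the ring top both measure 44.2 mm, and tilt is about 0.1°. The notch at (231,118) has the pin inside it, and the hand is clear.

```bash
python3 -c "
from station import hand_in; print(hand_in())"
```

```text
the job is handed in; nothing more can be done
None
```

The plate was turned until its notch met the pin and pressed home (measured flush with the ring, about 0.1° tilt), the hand was drawn clear without touching the jar, cone or loupe, and the job is handed in; no verdict was returned.

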